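Pry the retaining clip off a board-holder spindle

TASK

With the hooked pick from its block, pry the sprung retaining clip off the spindle: let the hook down through the clip's eye until it lightly touches the wheel's face, lift it a hair, then draw the clip slowly sideways until it snaps out of its groove. Leave the clip lying loose on the carriage, clear of the spindle, and stand the pick back in its block. Keep the fingers off the clip, pull on it with no more than 20 N and press the pick on the wheel or spindle with no more than 12 N, and leave the other things on the bench alone.

Things in the scene. Friction and masses are not known exactly. Their poses are not given: they have to be found in the camera images.
- carriage: Fixed aluminium plate 190 x 150 x 8 mm of a circuit-board holder with two guide rods (along its x, at y = +-62 mm, nothing there over 35 mm high); in its middle a steel spindle stands up through a black toothed wheel (radius 45 mm, does not turn). Origin: spindle axis, underside of the plate, on the bench; z up.
- wheel_face (a point): Point on the spindle axis level with the wheel's flat top face, 30 mm above the carriage's origin. Above this face: steel hub 0 to 5 mm (radius 11.5 mm), groove 5 to 8.8 mm (neck radius 6 mm), spindle head 8.8 to 15 mm (radius 9 mm).
- clip: Sprung steel clip, 3 mm thick, 20 g, flat in the groove, resting on the hub: underside 5 mm above the wheel's face. Origin: spindle axis when seated, underside; z up. Two sprung jaws hold the neck and open to its +x. Drawn along its own -x the spring resists with 5 to 13 N over the first 7 mm at 10 mm/s, more if yanked, then snaps; past the neck after 15 mm, past the hub after 22 mm.
- clip_eye (a point): Centre of the clip's eye, at clip x = -18.5 mm, mid-thickness: a rectangular window, clip x = -25 to -12 mm, y = -5.5 to 5.5 mm, closed by an outer bar (x = -29 to -25 mm, 18 mm wide). Same axes as the clip. Hook here: foot pointing to clip -x, let down through the eye to the wheel's face, raised 1 mm, drawn under the outer bar; to unhook, back 5 mm, then up.
- pick: Hooked pick, 70 g, upright in its block. Origin: centre of the handle's lower end; z up. Square wooden handle 22 x 22 x 68 mm, faces square to its x and y; below it a 4 x 4 mm steel shank ending in a foot 4 mm wide, 3 mm high, from x = -6 to +2 mm: the hook points to its -x. The shank's reach was set by hand and is NOT measured: the foot's underside is 38 to 52 mm below the origin.
- stand: Fixed grey block 70 x 70 x 65 mm. Origin: centre of underside; z up. Right through it from above goes a hole 14 mm in x by 11 mm in y, centred at x = -2 mm, y = 0, mouth chamfered 1.5 mm. The pick stands in it with its axes along the block's, handle resting on the block's top, pick origin on the block's axis, 65 mm above its origin.
- board: Bystander: loose green circuit board 110 x 80 mm, up to 13 mm tall; origin centre of underside.
- driver: Bystander: loose screwdriver, about 160 mm long, lying on the bench.
- flux: Bystander: small jar, 40 mm across, 70 mm tall; origin centre of underside.
- spool: Bystander: aluminium spool, 48 mm across, 36 mm tall, standing on end; origin centre of underside.
Not all that is in view belongs to the job. What is meant by the pick is not pink or yellow, and is the larger of those in its own colour.

How it is judged:
By the outcome, as a careful person would: the job done as asked, in the order asked, and still so for the second after the job is handed in, with the robot touching nothing.
It also fails if it takes over 61 s, if anything falls off the work surface, if the arm or the gripper's body presses on something with over 40 N, if the wrist force passes 120 N, or if a joint passes its speed limit or range.

ROBOT

A 6-joint arm with a two-finger parallel gripper is mounted at the origin on the work surface. World frame = base frame: x ahead of the robot, y to its left, z up, the work surface at z = 0. Lengths are in mm, angles in rad, forces in N, time in s.
With the tool pointing down it reaches from about 350 to 775 mm from the base axis. Payload 7.3 kg.
Tool frame: the origin (TCP) lies at the very end of the fingers, on their centre line; the grasp point (between the pads) lies grip_point_offset behind it (grip_point_offset is the distance from the TCP to the grasp point, in mm); x points along the fingers, z is the direction in which the jaws open and shut, and the axes are right-handed (so a half turn about x gives the same grasp; the last joint's range is limited). The gripper opens to 92 mm and grips with 3 to 60 N. Pads are 19 mm wide; open, the fingers measure 130 mm over their backs; the gripper's body (75 mm by 190 mm) begins 47 mm behind the grasp point.
Start: joints at [0.989, 0.342, 1.524, -0, 1.275, -0.146], TCP at [221.61, 475.956, 226.741] pointing down, gripper open.
Joint ranges: [-2.53, 2.53], [-0.77, 2.02], [0.04, 2.7], [-1, 4.14], [0.28, 2.66], [-3.11, 3.11]. Speed limits (rad/s): [2.57, 2.57, 3.14, 3.14, 3.14, 3.14].

INTERFACE

Orientations are given as [roll, pitch, yaw] about the fixed x, y, z axes, in that order (R = Rz(yaw) Ry(pitch) Rx(roll)).
In Python, from plant import * gives the robot as it stands.
- The arm moves only by the tool send_rows, never from a script. Its argument "series" is text: rows parted by semicolons, each of 5 numbers parted by spaces: the gripper's target within -1 to 1 (fully open at 1, half-way at 0, shut at -1), then the shift along the tool's x, y, z in units of 30 mm (1.0 is 30 mm), then the turn about the tool's x in units of 5 degrees (1.0 is 5 degrees). A call has 1 to 8 rows; each row is the pose to reach, as a shift and turn from the pose commanded when the call began, along the tool's axes at that moment; what a row does not reach only later rows make up. A row lasts 1/8 s, in which the tool goes at most 62.5 mm and 10.7 degrees, less where a joint would pass 70% of its speed; a pose out of reach is approached as far as the arm can. A call with a gripper value outside its range is refused whole. The fingers move at their own pace and stop on an object; the grip force is fixed at half the most. Time passes only in rows, so rows that repeat a pose let the fingers close. It gives the time, the measured TCP pose, the force and the opening at its end, in the units of the state.
- get_obs(): the state, without advancing time (a new reading comes with each control period).
- capture(name): name is "scene" or "top" or "wrist"; returns a dict with "pixels" (400x640x3 uint8, red, green, blue), "mtx" (3x3 intrinsics, pixels), "k1" (the pictures are not rectified: a ray, as slopes to the right and down, at radius r is drawn at 1 + k1 r^2 times it, then the intrinsics apply), "R" (3x3) and "t" (3): a world point X has camera coordinates R X + t. Camera axes: x right, y down, z forward; pixel columns grow to the right and rows downward; lengths in mm; the calibration is good to about 2 mm. A picture is of the moment at which its call begins. There is no depth.
- close_job(): hands the job in, once; it reports no verdict.
Trained networks look in a picture, given as the dict that the camera call returned (one of the last four; its "shot" number tells which), for a name from the list of things; names that differ only in an ending like _2 or _b are one class to them, and where a whole thing is asked for, a point or a joint stands for the part that bears it (a point fixed in the world has none). Each returns a list of dicts, best first, with "score" (0 to 1); they miss things now and then, are a little off and sometimes report something else, mostly with a low value. They report only what shows in the picture. A call takes as long as a camera call. They do not tell look-alikes from the thing itself.
- cut_out(picture, thing): "pixels" (400x640 bool, what is visible of it).
- place_of(picture, thing): "point" ([x, y, z] in mm, in world coordinates, good to about 4 mm: a listed point, or the origin of a listed thing).
The state is a dict: "time": time; "joint_positions": joint angles; "dq": joint speeds; "tau": joint torques, N m; "tool_pos": TCP position; "tcp_rot": TCP orientation; "contact_force": force on the tool from outside, world axes, zero at the start; "moment": the same for the moment, N m; "grip_width": finger opening in mm.
Only numpy, scipy, OpenCV 4.12 (cv2) and the standard library are available. Lean on these libraries where they do the work, as an engineer would, in place of code of your own. Each camera call takes 0.05 s, during which the arm holds its last target.

## Working session

There is one attempt and no reset: what is moved stays moved. The work goes in short steps, Python scripts to look and compute and a tool call to move; the robot and the scene stay as the last step left them, time stands still between calls to the robot, and variables do not carry over. Pictures are saved under pics/ and viewed, and the job is handed in when it is done.

Besides the shell and the picture viewer there is one more tool, called after "Request:" as name(argument=value, ...), one argument or row to a line, values as JSON. send_rows: Moves the arm, as the interface text tells. Its arguments: {"type":"object","properties":{"series":{"type":"string"}},"required":["series"]}

```bash
mkdir -p pics; ls
python3 - <<'E'
from plant import *
import cv2
o=get_obs(); print(o); 
try: print(grip_point_offset)
except Exception as e: print(e)
for n in ["scene","top"]:
    c=capture(n); cv2.imwrite(f"pics/{n}0.png",c["pixels"][:,:,::-1]); print(n,c["shot"],c["mtx"].tolist(),c["k1"],c["R"].tolist(),c["t"])
    for th in ["carriage","clip","clip_eye","pick","stand","wheel_face","board","driver","flux","spool"]:
        print(th,[(round(d["score"],2),[round(float(v)) for v in d["point"]]) for d in place_of(c,th)])
print(get_obs()["time"])
E
```

```text
pics
{'time': 0.0, 'joint_positions': array([ 9.89008967e-01,  3.42731364e-01,  1.52503500e+00,  3.77451409e-05,
        1.27538547e+00, -1.46015704e-01]), 'dq': array([-2.22168572e-04,  8.28546639e-04, -1.55957868e-03,  9.54498583e-05,
       -5.23110101e-04,  2.57503954e-04]), 'tau': array([-9.63069488e-05, -4.31255150e+01, -2.44218725e+01,  7.16517703e-02,
        5.61318209e-02, -2.21439227e-04]), 'tool_pos': array([221.35674966, 475.6003697 , 226.03420113]), 'tcp_rot': array([ 2.97243241,  1.56923673, -2.17573925]), 'contact_force': array([0.15392436, 0.06227349, 1.23740835]), 'moment': array([ 0.05134657,  0.03367603, -0.02443217]), 'grip_width': 92.06269703303337}
18.8
scene 1 [[426.9919495242158, 0.0, 320.91730668958303], [0.0, 426.9919495242158, 203.1119816213112], [0.0, 0.0, 1.0]] 0.036493920271879685 [[0.6391723917190839, 0.7690633160635869, 0.0005191814575466235], [0.6536684269821242, -0.5429111989648256, -0.5272238780682179], [-0.40518667454745083, 0.3373263196429461, -0.8497262575943638]] [-402.97396997 -313.74120718 1255.14212198]
carriage [(0.69, [499, 193, -5])]
clip
[... 522 characters left out ...]
71806281594, 0.004577375704729109], [-0.9916958216338584, 0.016728612187635366, -0.12751294400264873], [0.12741560928220313, -0.006765040118863494, -0.9918263440458899]] [  52.92453037  564.61511935 1255.33773077]
carriage [(0.56, [494, 191, 1]), (0.54, [701, -300, 0])]
clip [(0.61, [704, -300, -1]), (0.41, [498, 189, 36])]
clip_eye [(0.6, [482, 194, 35])]
pick [(0.59, [405, -173, 9]), (0.58, [469, -29, 13]), (0.58, [532, -300, 8]), (0.52, [518, -179, 64])]
stand [(0.85, [518, -180, 2])]
wheel_face [(0.91, [501, 185, 30]), (0.41, [758, -16, 3])]
board [(0.62, [758, -15, 1])]
driver [(0.59, [464, 398, 1])]
flux [(0.48, [682, 286, 0])]
spool [(0.67, [703, -299, 2]), (0.17, [496, 186, 30])]
1.1
```

View pics/scene0.png

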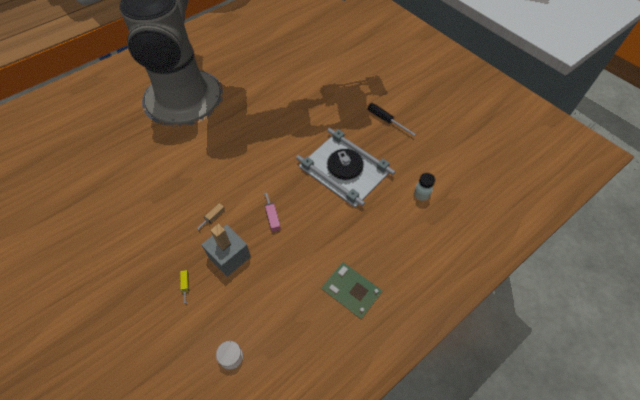

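View pics/top0.png

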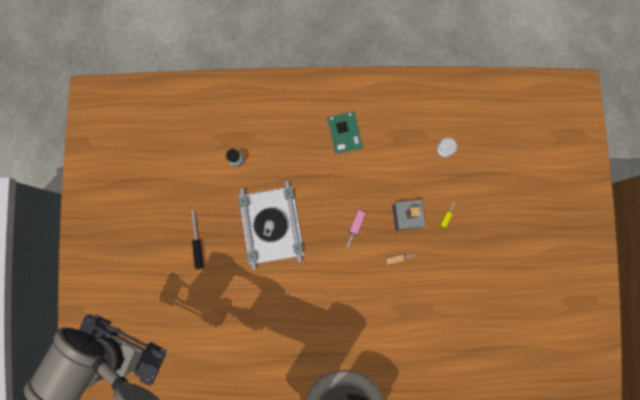

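Run:
```python
import cv2,numpy as np
a=cv2.imread("pics/scene0.png"); b=cv2.imread("pics/top0.png")
r=lambda im,x,y,w,h:cv2.resize(im[y:y+h,x:x+w],(400,300),interpolation=cv2.INTER_CUBIC)
cv2.imwrite("pics/crop0.png",np.vstack([np.hstack([r(a,180,190,80,60+20),r(a,295,120,100,85)]),np.hstack([r(b,380,190,80,70),r(b,235,180,75,90)])]))
```

```text
(no output)
```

View pics/crop0.png

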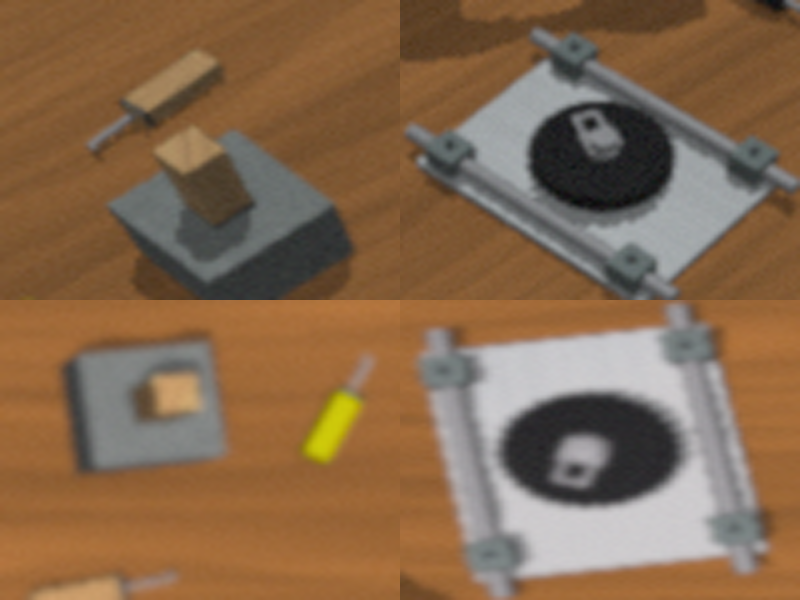

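```bash
cat > h.py <<'E'
from plant import *
import cv2, numpy as np
from scipy.spatial.transform import Rotation as Ro
def Rt(o=None):
    o=o or get_obs(); return Ro.from_euler("xyz",o["tcp_rot"]).as_matrix()
def proj(c,X):
    X=np.atleast_2d(X); Y=X@np.array(c["R"]).T+np.array(c["t"]); s=Y[:,:2]/Y[:,2:]
    s=s*(1+c["k1"]*(s**2).sum(1,keepdims=True)); M=np.array(c["mtx"]); return s@M[:2,:2].T+M[:2,2]
def unproj(c,uv,z):
    uv=np.atleast_2d(np.array(uv,float)); M=np.array(c["mtx"]); d=(uv-M[:2,2])/np.diag(M)[:2]; s=d.copy()
    for _ in range(30): s=d/(1+c["k1"]*(s**2).sum(1,keepdims=True))
    R=np.array(c["R"]); C=-R.T@np.array(c["t"]); D=np.c_[s,np.ones(len(s))]@R
    return C+D*((z-C[2])/D[:,2])[:,None]
def show(): 
    o=get_obs(); print("t",round(o["time"],2),"tcp",o["tool_pos"].round(1),"F",o["contact_force"].round(2),"M",o["moment"].round(2),"w",round(o["grip_width"],1)); R=Rt(o); print(R.round(3).tolist()); return o
def shift(target, o=None):
    "units for tool shift to world target TCP"
    o=o or get_obs(); return (Rt(o).T@(np.array(target)-o["tool_pos"])/30).round(3)
def save(c,n): cv2.imwrite(f"pics/{n}.png",c["pixels"][:,:,::-1])
E
python3 - <<'E'
from h import *
o=show(); c=capture("wrist"); R=np.array(c["R"]); C=-R.T@np.array(c["t"])
print("cam centre in tool",Rt(o).T@(C-o["tool_pos"]),"\ncam axes in tool (rows)",(R@Rt(o)).round(3).tolist(),c["mtx"].tolist(),c["k1"])
print("above stand",shift([518,-180,230]))
E
```

```text
t 1.1 tcp [221.6 476.  226.7] F [ 0.04  0.31 -0.36] M [ 0.04  0.01 -0.  ] w 91.8
[[0.0, -0.907, 0.422], [0.0, 0.422, 0.907], [-1.0, 0.0, 0.0]]
cam centre in tool [-1.57632469e+02  7.97418512e+01  2.59866118e-02] 
cam axes in tool (rows) [[0.001, 0.0, 1.0], [-0.296, -0.955, 0.0], [0.955, -0.296, -0.001]] [[336.77338649822525, 0.0, 322.23177699915675], [0.0, 336.77338649822525, 197.45230087979584], [0.0, 0.0, 1.0]] -0.030292047574768142
above stand [ -0.109 -18.186 -15.651]
```

Request:
send_rows(
  series="1 2.56 -12.19 -4.85 13; 1 2.56 -12.19 -4.85 13; 1 2.56 -12.19 -4.85 13; 1 2.56 -12.19 -4.85 13; 1 2.56 -12.19 -4.85 13; 1 2.56 -12.19 -4.85 13; 1 2.56 -12.19 -4.85 13; 1 2.56 -12.19 -4.85 13",
)

```text
time: 2.15
tool_pos: [492.6, 188.2, 149.3]
tcp_rot: [-2.948, 1.57, -2.951]
contact_force: [-0.8, 0.1, 0.4]
grip_width: 92.2
```

Run:
```python
from h import *
show(); c=capture("wrist"); save(c,"w1")
import pickle; pickle.dump(c,open("w1.pkl","wb"))
for th in ["clip","clip_eye","wheel_face","carriage"]:
    print(th,[(round(d["score"],2),[round(float(v),1) for v in d["point"]]) for d in place_of(c,th)])
m=cut_out(c,"clip"); print([(d["score"],d["pixels"].sum()) for d in m]); pickle.dump(m,open("m1.pkl","wb"))
```

```text
t 2.15 tcp [492.6 188.2 149.3] F [-0.83  0.09  0.36] M [-0.04  0.07 -0.01] w 92.2
[[-0.001, 0.003, 1.0], [-0.0, 1.0, -0.003], [-1.0, -0.0, -0.001]]
clip [(0.93, [499.7, 191.1, 32.4])]
clip_eye [(0.74, [478.4, 194.4, 32.4])]
wheel_face [(0.72, [500.2, 191.0, 26.9])]
carriage [(0.92, [495.1, 189.3, -3.2]), (0.71, [500.8, 192.4, 32.8])]
[]
```

View pics/w1.png

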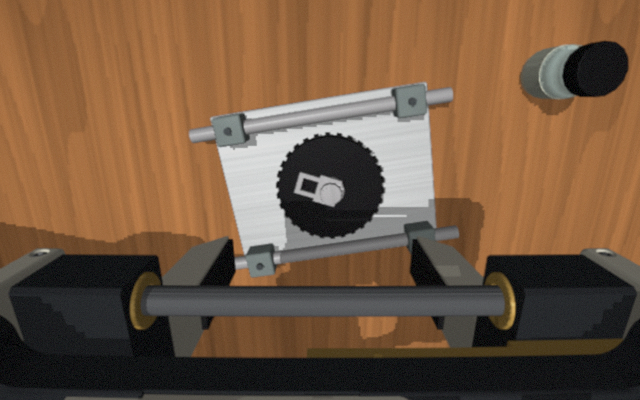

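Run:
```python
import cv2
a=cv2.imread("pics/w1.png")[120:250,260:400]
cv2.imwrite("pics/w1c.png",cv2.resize(a,None,fx=4.5,fy=4.5,interpolation=cv2.INTER_CUBIC))
```

```text
(no output)
```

View pics/w1c.png

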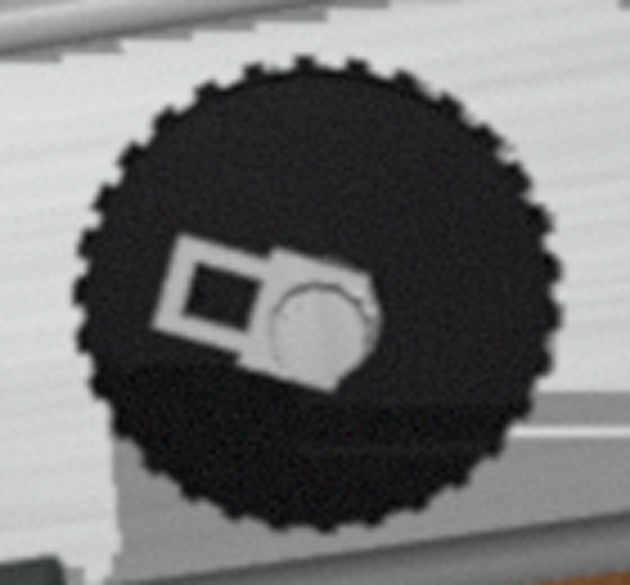

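Run:
```python
from h import *
import pickle
from scipy.optimize import least_squares
c=pickle.load(open("w1.pkl","rb"))
S=lambda p:np.array(p,float)/4.5+[260,120]-0.39
g=cv2.cvtColor(c["pixels"],cv2.COLOR_RGB2GRAY)
# window: threshold component
crop=g[165:215,290:325]; 
pts=S([(178,233),(152,328),(200,263),(262,282),(247,332),(184,315)])
mod=np.array([(-29,9,3),(-29,-9,3),(-25,5.5,3),(-12,5.5,3),(-12,-5.5,3),(-25,-5.5,3)])
def f(p):
    R=Ro.from_euler("z",p[2]).as_matrix(); return (proj(c,mod@R.T+[p[0],p[1],35])-pts).ravel()
r=least_squares(f,[500,190,-.27]); print(r.x,r.fun.reshape(-1,2).round(2).tolist())
print("head",unproj(c,S([(321,331)]),45),"wheel",unproj(c,S([(318,293)]),30))
R=Ro.from_euler("z",r.x[2]).as_matrix()
im=c["pixels"][:,:,::-1].copy()
big=cv2.resize(im[120:250,260:400],None,fx=4.5,fy=4.5,interpolation=cv2.INTER_CUBIC)
th=np.linspace(0,6.28,60)
for q in [mod@R.T+[r.x[0],r.x[1],35],np.c_[9*np.cos(th)+r.x[0],9*np.sin(th)+r.x[1],45+0*th],np.c_[45*np.cos(th)+r.x[0],45*np.sin(th)+r.x[1],30+0*th]]:
    for u in (proj(c,q)-[260,120]+.39)*4.5: cv2.circle(big,tuple(int(v) for v in u.round()),2,(0,0,255),-1)
cv2.imwrite("pics/w1f.png",big)
```

```text
[ 4.99721445e+02  1.89539480e+02 -2.92949785e-01] [[0.5, 0.65], [0.5, -0.23], [-0.84, -0.67], [0.56, -0.49], [0.16, 0.64], [-0.87, 0.11]]
head [[500.05296618 190.54460492  45.        ]] wheel [[499.80975696 193.57995657  30.        ]]
```

View pics/w1f.png

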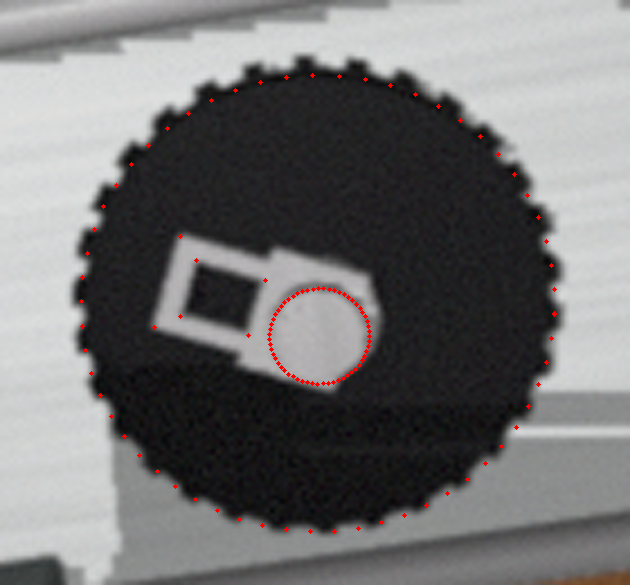

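Request:
send_rows(
  series="1 -1.7 -12.27 0.85 0; 1 -1.7 -12.27 0.85 0; 1 -1.7 -12.27 0.85 0; 1 -1.7 -12.27 0.85 0; 1 -1.7 -12.27 0.85 0; 1 -1.7 -12.27 0.85 0; 1 -1.7 -12.27 0.85 0; 1 -1.7 -12.27 0.85 0",
)

```text
time: 3.45
tool_pos: [517.2, -177.3, 200.8]
tcp_rot: [1.982, 1.57, 1.983]
contact_force: [-1.0, 1.2, -0.6]
grip_width: 91.6
```

Run:
```python
from h import *
show(); c=capture("wrist"); save(c,"w2")
import pickle; pickle.dump(c,open("w2.pkl","wb"))
for th in ["stand","pick"]:
    print(th,[(round(d["score"],2),[round(float(v),1) for v in d["point"]]) for d in place_of(c,th)])
```

```text
t 3.45 tcp [ 517.2 -177.3  200.8] F [-1.03  1.19 -0.59] M [-0.05  0.11  0.07] w 91.6
[[-0.0, -0.001, 1.0], [0.001, 1.0, 0.001], [-1.0, 0.001, -0.0]]
stand [(0.61, [519.9, -179.1, -1.5])]
pick [(0.95, [405.3, -171.1, 5.8]), (0.93, [469.3, -27.7, 10.7]), (0.88, [517.2, -181.3, 62.4]), (0.84, [527.5, -296.6, 6.9])]
```

View pics/w2.png

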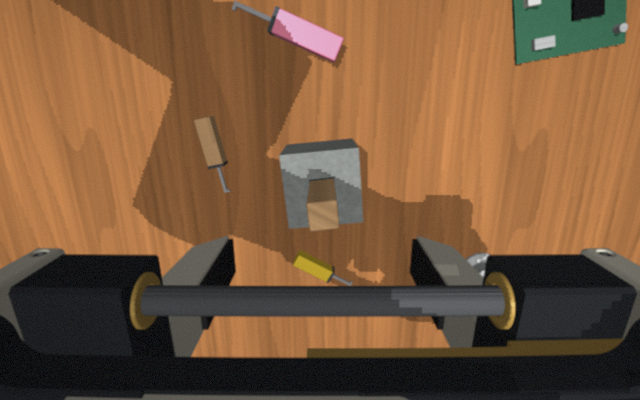

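Run:
```python
import cv2
a=cv2.imread("pics/w2.png")[130:240,255:385]
cv2.imwrite("pics/w2c.png",cv2.resize(a,None,fx=5,fy=5,interpolation=cv2.INTER_CUBIC))
```

```text
(no output)
```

View pics/w2c.png

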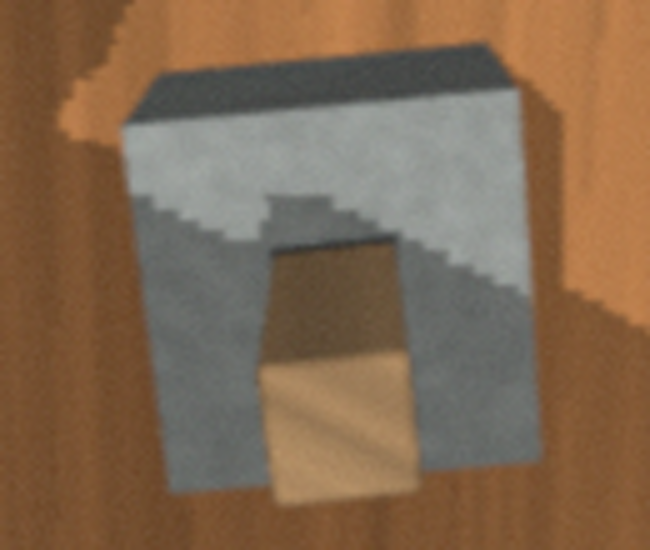

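Run:
```python
from h import *
import pickle
from scipy.optimize import least_squares
c=pickle.load(open("w2.pkl","rb"))
S=lambda p:np.array(p,float)/5+[255,130]-0.4
def fit(pts,mod,z,p0):
    f=lambda p:(proj(c,mod@Ro.from_euler("z",p[2]).as_matrix().T+[p[0],p[1],z])-pts).ravel()
    r=least_squares(f,p0); print(r.x.round(3),r.fun.round(2)); return r.x
sq=lambda h:np.array([(-h,h,0),(h,h,0),(h,-h,0),(-h,-h,0)],float)
fit(S([(124,125),(519,90),(543,462),(169,492)]),sq(35),65,[518,-180,.1])
fit(S([(258,366),(409,348),(420,490),(274,505)]),sq(11),133,[518,-180,.1])
fit(S([(258,366),(409,348),(420,490),(274,505),(272,252),(397,236)]),np.vstack([sq(11),sq(11)[:2]-[0,0,68]]),133,[518,-180,.1])
print(get_obs()["joint_positions"])
```

```text
[ 5.17694e+02 -1.80499e+02  9.00000e-02] [-0.27 -0.07  0.32 -0.12 -0.2   0.05  0.15  0.18]
[ 5.18009e+02 -1.80404e+02  1.05000e-01] [-0.7  -0.62  0.22 -0.09  0.79  0.44 -0.3   0.34]
[ 5.18033e+02 -1.80621e+02  1.08000e-01] [-0.71 -0.26  0.19  0.16  0.87  0.66 -0.2   0.66  0.22 -1.03 -0.38 -0.38]
[-4.69226346e-01  4.03362313e-01  1.50485761e+00  3.53202509e-04
  1.23395507e+00 -4.72283471e-01]
```

Request:
send_rows(
  series="1 1.69 -0.1 0.02 -1.09; 1 1.69 -0.1 0.02 -1.09; 1 1.69 -0.1 0.02 -1.09; 1 1.69 -0.1 0.02 -1.09",
)

```text
time: 4.1
tool_pos: [519.0, -181.5, 152.0]
tcp_rot: [-0.525, 1.568, -0.43]
contact_force: [0.0, -0.4, -0.6]
grip_width: 91.9
```

Run:
```python
from h import *
o=show(); print(shift([517.8,-180.5,72]))
```

```text
t 4.1 tcp [ 519.  -181.5  152. ] F [ 0.   -0.4  -0.58] M [-0.07  0.02 -0.03] w 91.9
[[0.003, -0.095, 0.995], [-0.001, 0.995, 0.095], [-1.0, -0.002, 0.003]]
[ 2.667  0.04  -0.043]
```

Request:
send_rows(
  series="1 1.7 0.03 -0.03 0; 1 2.4 0.03 -0.03 0; 1 2.67 0.03 -0.03 0; 1 2.67 0.03 -0.03 0; 1 2.67 0.03 -0.03 0",
)

```text
time: 4.72
tool_pos: [517.9, -181.0, 71.5]
tcp_rot: [-0.532, 1.568, -0.437]
contact_force: [0.3, -0.3, -0.4]
grip_width: 91.9
```

Run:
```python
from h import *
o=show(); c=capture("wrist"); save(c,"w3"); show()
```

```text
t 4.72 tcp [ 517.9 -181.    71.5] F [ 0.33 -0.29 -0.39] M [-0.12  0.01  0.04] w 91.9
[[0.002, -0.095, 0.995], [-0.001, 0.995, 0.095], [-1.0, -0.001, 0.002]]
t 4.78 tcp [ 517.8 -181.    71.4] F [0.1  1.03 1.05] M [-0.06  0.07  0.01] w 91.6
[[0.002, -0.095, 0.995], [-0.001, 0.995, 0.095], [-1.0, -0.001, 0.002]]
```

View pics/w3.png

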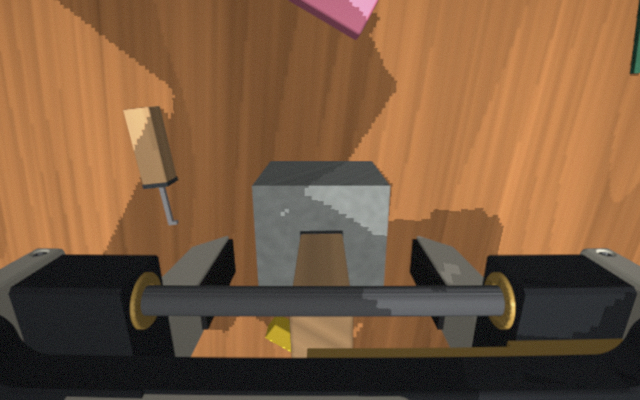

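Request:
send_rows(
  series="-1 0 0 0 0; -1 0 0 0 0; -1 0 0 0 0; -1 0 0 0 0; -1 0 0 0 0; -1 0 0 0 0; -1 0 0 0 0; -1 0 0 0 0",
)

```text
time: 5.78
tool_pos: [517.0, -180.6, 70.1]
tcp_rot: [1.082, 1.571, 1.177]
contact_force: [-0.1, -0.8, -0.1]
grip_width: 21.8
```

Request:
send_rows(
  series="-1 -0.7 0 0 0; -1 -1.7 0 0 0; -1 -2.7 0 0 0; -1 -3.3 0 0 0; -1 -3.3 0 0 0; -1 -3.3 0 0 0",
)

```text
time: 6.52
tool_pos: [516.5, -180.3, 168.1]
tcp_rot: [2.503, 1.569, 2.599]
contact_force: [-0.3, -0.1, 0.1]
grip_width: 22.0
```

Run:
```python
from h import *
import pickle
o=show(); 
for n in ["wrist","scene","top"]:
    c=capture(n); save(c,n+"4"); pickle.dump(c,open(n+"4.pkl","wb"))
    g=(o["tool_pos"]); u=proj(c,[g+[0,0,18.8],g])
    print(n,u.round(1).tolist())
show()
a=cv2.imread("pics/scene4.png"); 
c=pickle.load(open("scene4.pkl","rb")); u=proj(c,[o["tool_pos"]-[0,0,30]])[0].astype(int)
x,y=u[0]-50,u[1]-38
cv2.imwrite("pics/scene4c.png",cv2.resize(a[y:y+75,x:x+100],(800,600),interpolation=cv2.INTER_CUBIC)); print(x,y)
```

```text
t 6.53 tcp [ 516.5 -180.3  168.1] F [-0.25 -0.11  0.15] M [-0.05  0.08 -0.03] w 22.0
[[-0.001, -0.096, 0.995], [0.001, 0.995, 0.096], [-1.0, 0.001, -0.001]]
wrist [[320.8, 273.4], [321.1, 254.8]]
scene [[211.4, 215.1], [213.5, 220.0]]
top [[418.6, 209.1], [417.1, 209.9]]
t 6.67 tcp [ 516.5 -180.4  168. ] F [-0.88  0.34 -0.92] M [-0.1   0.03 -0.02] w 21.7
[[-0.002, -0.095, 0.995], [0.001, 0.995, 0.095], [-1.0, 0.001, -0.002]]
166 189
```

View pics/wrist4.png

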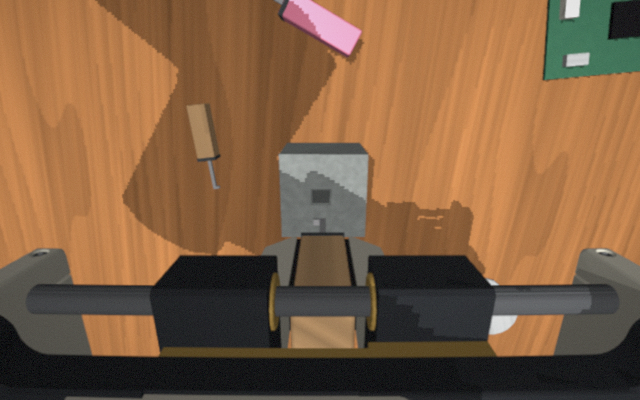

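View pics/scene4c.png

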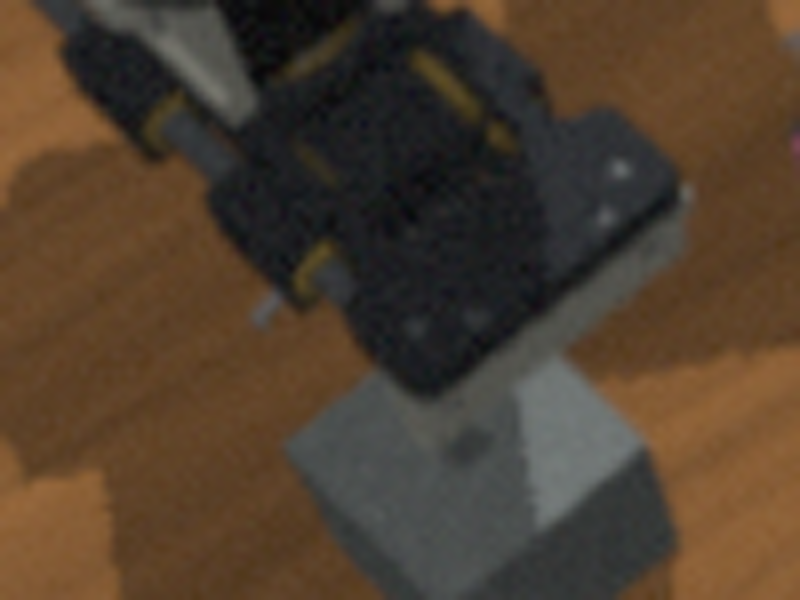

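Wrist view: the hole in the block is at (320,196); the hook's tip protrudes at about (320,225). Zooming in.

Run:
```python
import cv2
a=cv2.imread("pics/wrist4.png")[140:260,265:380]
cv2.imwrite("pics/wrist4c.png",cv2.resize(a,None,fx=5,fy=5,interpolation=cv2.INTER_CUBIC))
```

```text
(no output)
```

View pics/wrist4c.png

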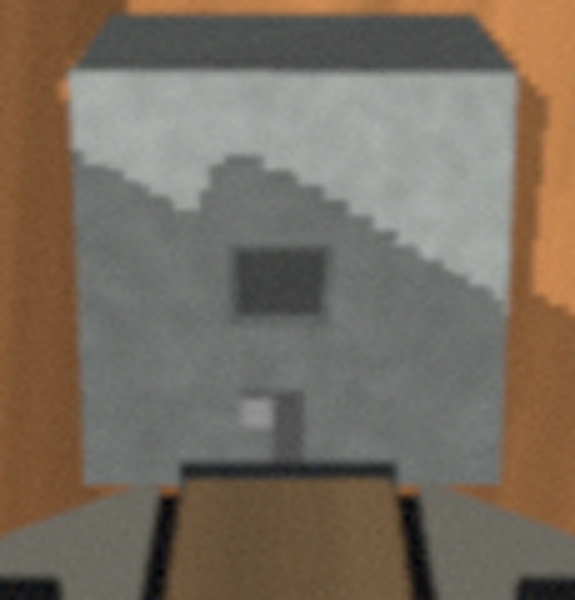

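Run:
```python
from h import *
import pickle
from scipy.optimize import least_squares
c=pickle.load(open("wrist4.pkl","rb")); o=get_obs(); R=Rt(o); T=o["tool_pos"]
S=lambda p:np.array(p,float)/5+[265,140]-0.4
# pick frame -> tool: x=tool z, y=tool y, z=-tool x ; origin at tool (a, dy, dz)
def P(q,a,dy,dz,):
    q=np.atleast_2d(q); t=np.c_[a-q[:,2],dy+q[:,1],dz+q[:,0]]; return t@R.T+T
hb=S([(180,470),(395,470)])
ft=S([(303,393),(240,395),(274,470-2)])
def f(p):
    a,dy,dz,L=p
    u=proj(c,P([(-11,11,0),(11,11,0),(2,2,-L),(-6,2,-L)],a,dy,dz)); 
    return np.r_[(u[:2]-hb).ravel(),(u[2:]-ft[:2]).ravel(),(a-6)/1.0,dy/1.,dz/1.]
r=least_squares(f,[6,0,0,45]); print(r.x,r.fun.round(2))
for L in (40,45,50): print(L,proj(c,P([(2,2,-L),(-6,2,-L),(-6,2,-L+3),(-6,-2,-L+3),(-2,2,-L+3)],6,0,0)).round(1).tolist())
print(hb,ft)
# hole
print(unproj(c,S([(236,248),(325,248),(325,314),(236,314)]),65), unproj(c,S([(72,72),(515,70),(500,482),(85,484)]),65).mean(0))
```

```text
[ 5.3335017  -1.17926177  0.40596747 45.41207479] [ 0.34 -0.37 -0.73 -0.35 -0.14  0.22  0.36 -0.19 -0.67 -1.18  0.41]
40 [[324.5, 219.3], [312.1, 219.3], [312.0, 221.0], [312.0, 226.8], [318.2, 221.0]]
45 [[324.4, 216.6], [312.3, 216.6], [312.2, 218.2], [312.3, 223.9], [318.3, 218.2]]
50 [[324.4, 214.0], [312.6, 214.0], [312.4, 215.5], [312.5, 221.2], [318.4, 215.6]]
[[300.6 233.6]
 [343.6 233.6]] [[325.2 218.2]
 [312.6 218.6]
 [319.4 233.2]]
[[ 507.89918986 -175.02187662   65.        ]
 [ 522.15770994 -173.6420384    65.        ]
 [ 523.29778317 -184.75634014   65.        ]
 [ 508.86540958 -186.15478757   65.        ]] [ 517.60905507 -180.30536695   65.        ]
```

Request:
send_rows(
  series="-1 0.2 2 0.02 0.5; -1 0.5 4 0.04 1.3; -1 0.8 6 0.06 2.2; -1 1.1 8 0.08 3.1; -1 1.27 9.8 0.1 4.35; -1 1.27 11.5 0.12 4.35; -1 1.27 12.54 0.12 4.35; -1 1.27 12.54 0.12 4.35",
)

```text
time: 7.68
tool_pos: [483.9, 196.1, 130.4]
tcp_rot: [-2.88, 1.57, 3.123]
contact_force: [0.0, -0.7, -1.7]
grip_width: 21.9
```

Run:
```python
from h import *
import pickle
o=show(); c=capture("wrist"); save(c,"w5"); pickle.dump(c,open("w5.pkl","wb"))
o=show()
a=c["pixels"][140:270,250:400,::-1]
cv2.imwrite("pics/w5c.png",cv2.resize(a,None,fx=4.5,fy=4.5,interpolation=cv2.INTER_CUBIC))
```

```text
t 7.67 tcp [483.9 196.1 130.4] F [ 0.01 -0.74 -1.7 ] M [-0.17  0.05  0.02] w 21.9
[[-0.001, 0.277, 0.961], [0.0, 0.961, -0.277], [-1.0, -0.0, -0.001]]
t 7.72 tcp [484.2 194.8 130.4] F [ 0.38 -0.5  -1.14] M [-0.08  0.08  0.08] w 21.9
[[-0.001, 0.278, 0.961], [-0.0, 0.961, -0.278], [-1.0, -0.001, -0.001]]
```

View pics/w5c.png

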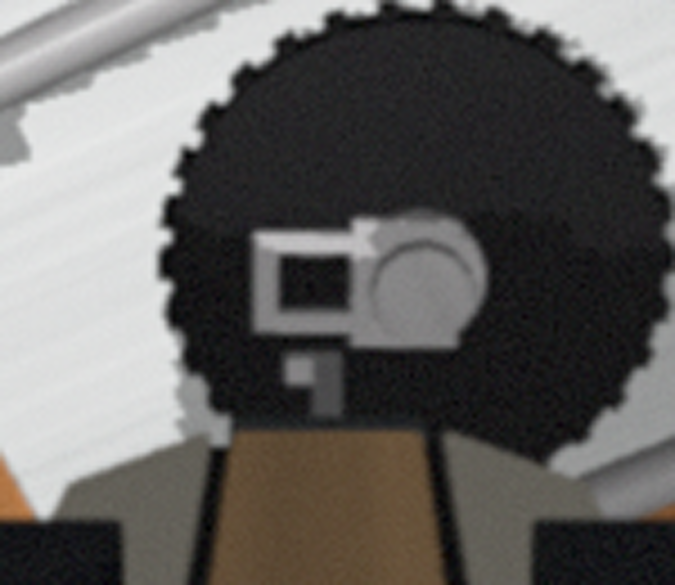

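```bash
cat > fit.py <<'E'
from h import *
from scipy.optimize import least_squares
def clipfit(c,pts,mod,p0=(500,190,-.28)):
    f=lambda p:(proj(c,mod@Ro.from_euler("z",p[2]).as_matrix().T+[p[0],p[1],35])-pts).ravel()
    r=least_squares(f,p0); return r.x,r.fun
E
python3 - <<'E'
from fit import *
import pickle
c=pickle.load(open("w5.pkl","rb")); o=get_obs(); R=Rt(o); T=o["tool_pos"]
S=lambda p:np.array(p,float)/4.5+[250,140]-0.39
mod=np.array([(-29,9,3),(-29,-9,3),(-25,5.5,3),(-12,5.5,3),(-12,-5.5,3),(-25,-5.5,3)])
x,fun=clipfit(c,S([(252,233),(255,332),(279,254),(351,254),(351,311),(280,311)]),mod); print(x,fun.round(2))
Rc=Ro.from_euler("z",x[2]).as_matrix()
tgt=Rc@[-16.5,0,0]+[x[0],x[1],130]
print("tgt",tgt,"in tool",R.T@(tgt-T), "tool yaw",np.arctan2(R[1,2],R[0,2]))
def P(q,a,dy,dz):
    q=np.atleast_2d(q); t=np.c_[a-q[:,2],dy+q[:,1],dz+q[:,0]]; return t@R.T+T
hb=S([(225,432),(437,432)]); ft=S([(343,351),(284,353)])
def f(p):
    a,dy,dz,L=p
    u=proj(c,P([(-11,11,0),(11,11,0),(2,2,-L),(-6,2,-L)],a,dy,dz)); 
    return np.r_[(u[:2]-hb).ravel(),(u[2:]-ft).ravel(),(a-6)/1.0,dy/1.,dz/1.]
r=least_squares(f,[6,0,0,45]); print(r.x,r.fun.round(2))
E
```

```text
[ 4.99852892e+02  1.90083113e+02 -2.73373289e-01] [ 0.28  0.06  0.1  -0.04 -0.48 -0.31  0.27 -0.41  0.3   0.31 -0.46  0.41]
tgt [483.96560912 194.53779984 130.        ] in tool [ 0.39932905 -0.28594937 -0.1528681 ] tool yaw -0.28175618076041886
[ 4.9628956  -0.72773551  0.36210307 49.49026472] [ 2.13 -0.33 -3.01 -0.26 -0.16  0.27  1.05 -0.19 -1.04 -0.73  0.36]
```

Request:
send_rows(
  series="-1 0.5 0 -0.02 0; -1 0.9 0 -0.02 0; -1 1.0 0 -0.02 0; -1 1.0 0 -0.02 0",
)

```text
time: 8.22
tool_pos: [484.1, 194.0, 100.7]
tcp_rot: [-2.721, 1.57, -3.006]
contact_force: [0.1, -0.3, -1.2]
grip_width: 22.1
```

Run:
```python
from h import *
import pickle
c=capture("wrist"); save(c,"w6"); pickle.dump(c,open("w6.pkl","wb"))
o=show(); 
c2=capture("scene"); save(c2,"s6"); pickle.dump(c2,open("s6.pkl","wb")); show()
a=c["pixels"][160:260,260:390,::-1]
cv2.imwrite("pics/w6c.png",cv2.resize(a,None,fx=6,fy=6,interpolation=cv2.INTER_CUBIC))
a=c2["pixels"][120:195,300:400,::-1]
cv2.imwrite("pics/s6c.png",cv2.resize(a,None,fx=6,fy=6,interpolation=cv2.INTER_CUBIC))
```

```text
t 8.28 tcp [484.3 194.1 101. ] F [ 0.79 -0.01 -1.08] M [-0.15  0.08 -0.03] w 21.8
[[0.0, 0.281, 0.96], [0.0, 0.96, -0.281], [-1.0, 0.0, 0.0]]
t 8.32 tcp [484.4 194.3 101.3] F [-0.02 -0.2  -0.53] M [-0.09  0.03  0.07] w 21.7
[[0.001, 0.281, 0.96], [0.0, 0.96, -0.281], [-1.0, 0.0, 0.0]]
```

View pics/w6c.png

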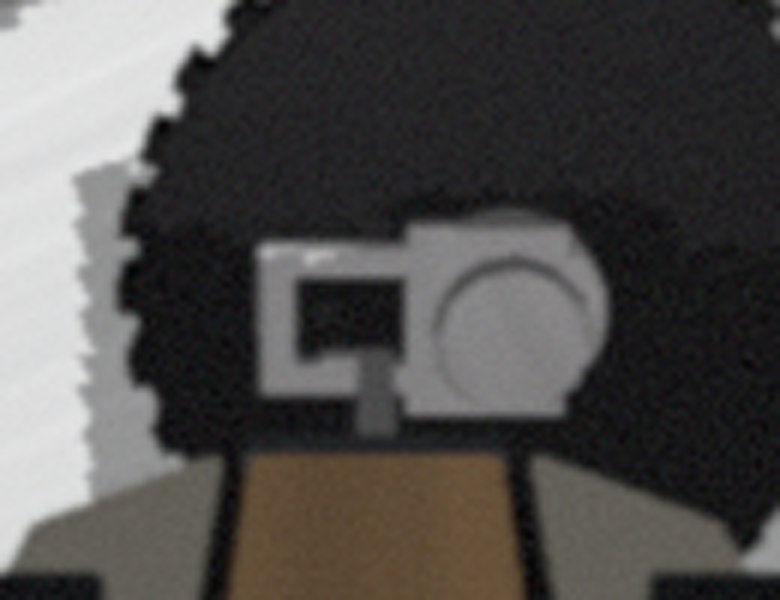

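View pics/s6c.png

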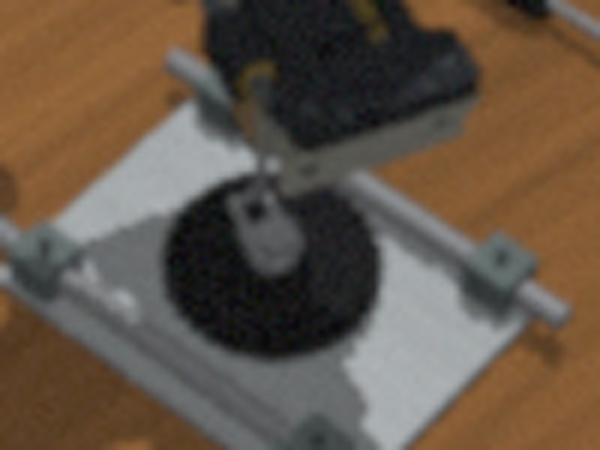

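Run:
```python
from fit import *
import pickle
c=pickle.load(open("w6.pkl","rb")); o=get_obs(); R=Rt(o); T=np.array([484.35,194.15,101.])
S=lambda p:np.array(p,float)/6+[260,160]-0.42
mod=np.array([(-29,9,3),(-29,-9,3),(-25,5.5,3),(-12,5.5,3),(-25,-5.5,3)])
x,fun=clipfit(c,S([(257,241),(257,397),(299,277),(404,277),(299,361)]),mod); print(x,fun.round(2))
Rc=Ro.from_euler("z",x[2]).as_matrix()
tgt=Rc@[-16.5,0,0]+[x[0],x[1],101]
print("tgt in tool",R.T@(tgt-T), "tool yaw",np.arctan2(R[1,2],R[0,2]))
B=lambda u:(u-[260,160]+.42)*6
win=np.array([(-25,5.5,0),(-12,5.5,0),(-12,-5.5,0),(-25,-5.5,0)])
for d in (0,4,8,12): print(d,B(proj(c,win@Rc.T+[x[0],x[1],38+d])).round(0).tolist())
def P(q,a,dy,dz):
    q=np.atleast_2d(q); t=np.c_[a-q[:,2],dy+q[:,1],dz+q[:,0]]; return t@R.T+T
for L in (42,45,48,51): print(L,B(proj(c,P([(2,2,-L),(-6,2,-L),(-6,-2,-L),(2,-2,-L)],5.5,0,0))).round(0).tolist())
```

```text
[ 4.99711092e+02  1.89731051e+02 -2.95380865e-01] [ 0.4   0.77  0.57 -0.87 -0.77 -0.34  0.56 -0.14 -0.75  0.55]
tgt in tool [-1.64043020e-04  2.49817044e-01 -5.15071866e-01] tool yaw -0.28432839474591465
0 [[294.0, 275.0], [407.0, 276.0], [406.0, 365.0], [294.0, 364.0]]
4 [[293.0, 286.0], [408.0, 288.0], [406.0, 378.0], [293.0, 377.0]]
8 [[291.0, 298.0], [408.0, 299.0], [407.0, 391.0], [292.0, 390.0]]
12 [[290.0, 310.0], [409.0, 311.0], [407.0, 405.0], [290.0, 403.0]]
42 [[390.0, 354.0], [317.0, 354.0], [317.0, 389.0], [390.0, 389.0]]
45 [[390.0, 345.0], [317.0, 345.0], [318.0, 379.0], [390.0, 379.0]]
48 [[390.0, 335.0], [318.0, 335.0], [318.0, 369.0], [390.0, 369.0]]
51 [[390.0, 326.0], [319.0, 326.0], [319.0, 359.0], [390.0, 359.0]]
```

Request:
send_rows(
  series="-1 0 0.02 -0.045 0; -1 0.15 0.02 -0.045 0; -1 0.33 0.02 -0.045 0; -1 0.33 0.02 -0.045 0",
)

```text
time: 8.82
tool_pos: [482.6, 195.3, 90.5]
tcp_rot: [-2.655, 1.57, -2.939]
contact_force: [-0.0, 0.4, -0.9]
grip_width: 22.1
```

Run:
```python
from h import *
import pickle
c=capture("wrist"); save(c,"w7"); pickle.dump(c,open("w7.pkl","wb"))
o=show(); 
a=c["pixels"][160:260,260:390,::-1]
cv2.imwrite("pics/w7c.png",cv2.resize(a,None,fx=6,fy=6,interpolation=cv2.INTER_CUBIC))
```

```text
t 8.88 tcp [482.8 195.3  90.8] F [ 0.12  0.03 -0.99] M [-0.1   0.07 -0.01] w 22.0
[[-0.001, 0.28, 0.96], [-0.0, 0.96, -0.28], [-1.0, -0.0, -0.001]]
```

View pics/w7c.png

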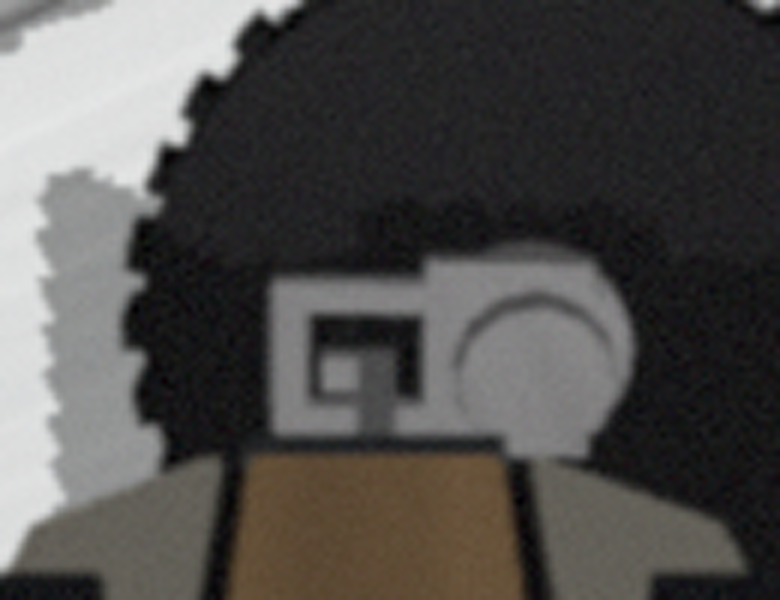

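Request:
send_rows(
  series="-1 0.033 0 0.015 0; -1 0.066 0 0.015 0; -1 0.09 0 0.015 0; -1 0.09 0 0.015 0",
)

```text
time: 9.38
tool_pos: [483.4, 195.2, 88.4]
tcp_rot: [2.633, 1.571, 2.349]
contact_force: [-0.2, 0.5, -1.8]
grip_width: 21.7
```

Request:
send_rows(
  series="-1 0.02 0 0 0; -1 0.02 0 0 0",
)

```text
time: 9.62
tool_pos: [483.4, 195.3, 87.8]
tcp_rot: [1.972, 1.571, 1.689]
contact_force: [-0.2, 0.4, -0.6]
grip_width: 22.1
```

Request:
send_rows(
  series="-1 0.02 0 0 0; -1 0.02 0 0 0",
)

```text
time: 9.88
tool_pos: [483.4, 195.2, 87.2]
tcp_rot: [2.114, 1.571, 1.83]
contact_force: [-0.1, 0.4, -0.5]
grip_width: 21.8
```

Request:
send_rows(
  series="-1 0.02 0 0 0; -1 0.02 0 0 0",
)

```text
time: 10.12
tool_pos: [483.4, 195.2, 86.6]
tcp_rot: [1.959, 1.571, 1.675]
contact_force: [-0.2, 0.5, 0.1]
grip_width: 21.8
```

Request:
send_rows(
  series="-1 0.02 0 0 0; -1 0.02 0 0 0",
)

```text
time: 10.38
tool_pos: [483.4, 195.2, 86.0]
tcp_rot: [2.53, 1.571, 2.246]
contact_force: [-0.6, -0.1, -0.7]
grip_width: 21.8
```

Request:
send_rows(
  series="-1 0.02 0 0 0; -1 0.02 0 0 0",
)

```text
time: 10.62
tool_pos: [483.4, 195.2, 85.4]
tcp_rot: [2.779, 1.571, 2.495]
contact_force: [0.2, 0.4, -0.7]
grip_width: 21.7
```

Request:
send_rows(
  series="-1 0.02 0 0 0; -1 0.02 0 0 0",
)

```text
time: 10.88
tool_pos: [483.4, 195.2, 84.8]
tcp_rot: [2.905, 1.571, 2.621]
contact_force: [-0.5, 0.6, -0.6]
grip_width: 22.1
```

Request:
send_rows(
  series="-1 0.02 0 0 0; -1 0.02 0 0 0",
)

```text
time: 11.12
tool_pos: [483.4, 195.3, 84.2]
tcp_rot: [2.012, 1.571, 1.728]
contact_force: [-0.4, -0.2, -1.2]
grip_width: 22.2
```

Request:
send_rows(
  series="-1 0.02 0 0 0; -1 0.02 0 0 0",
)

```text
time: 11.38
tool_pos: [483.4, 195.2, 83.6]
tcp_rot: [3.004, 1.571, 2.72]
contact_force: [-0.6, 0.0, 0.6]
grip_width: 21.8
```

Request:
send_rows(
  series="-1 0.02 0 0 0; -1 0.02 0 0 0",
)

```text
time: 11.62
tool_pos: [483.4, 195.2, 83.0]
tcp_rot: [2.714, 1.571, 2.43]
contact_force: [1.0, 0.6, -0.6]
grip_width: 22.1
```

Request:
send_rows(
  series="-1 0.02 0 0 0; -1 0.02 0 0 0",
)

```text
time: 11.88
tool_pos: [483.4, 195.2, 82.4]
tcp_rot: [2.821, 1.571, 2.537]
contact_force: [0.3, -0.3, -1.7]
grip_width: 21.6
```

Request:
send_rows(
  series="-1 0.02 0 0 0; -1 0.02 0 0 0",
)

```text
time: 12.12
tool_pos: [483.4, 195.2, 81.8]
tcp_rot: [1.822, 1.571, 1.538]
contact_force: [0.2, 0.3, -0.6]
grip_width: 21.7
```

Request:
send_rows(
  series="-1 0.02 0 0 0; -1 0.02 0 0 0",
)

```text
time: 12.38
tool_pos: [483.4, 195.2, 81.2]
tcp_rot: [2.885, 1.571, 2.601]
contact_force: [-0.2, 0.2, -0.5]
grip_width: 21.7
```

Request:
send_rows(
  series="-1 0.02 0 0 0; -1 0.02 0 0 0",
)

```text
time: 12.62
tool_pos: [483.4, 195.2, 80.6]
tcp_rot: [2.85, 1.571, 2.566]
contact_force: [0.0, -0.6, -1.1]
grip_width: 22.0
```

Run:
```python
from h import *
import pickle
c=capture("wrist"); save(c,"w8"); pickle.dump(c,open("w8.pkl","wb"))
o=show(); 
a=c["pixels"][160:260,260:390,::-1]
a=cv2.convertScaleAbs(a,alpha=2)
cv2.imwrite("pics/w8c.png",cv2.resize(a,None,fx=6,fy=6,interpolation=cv2.INTER_CUBIC))
```

```text
t 12.68 tcp [483.4 195.2  80.6] F [-0.69 -0.69 -1.14] M [-0.1   0.1   0.05] w 21.6
[[0.0, 0.28, 0.96], [0.0, 0.96, -0.28], [-1.0, 0.0, -0.0]]
```

View pics/w8c.png

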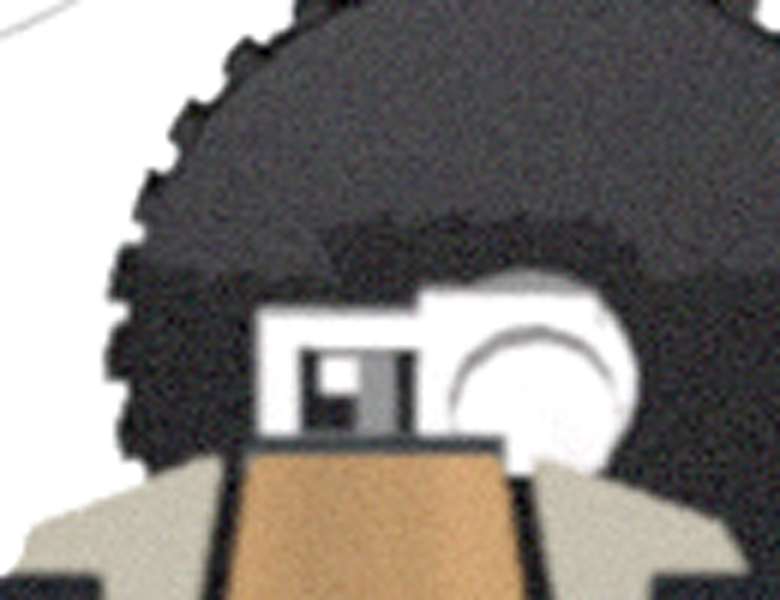

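Run:
```python
from fit import *
import pickle
c=pickle.load(open("w8.pkl","rb")); o=get_obs(); R=Rt(o); T=o["tool_pos"]
B=lambda u:(u-[260,160]+.42)*6
S=lambda p:np.array(p,float)/6+[260,160]-0.42
mod=np.array([(-29,9,3),(-25,5.5,3),(-12,5.5,3)])
x,fun=clipfit(c,S([(256,308),(301,350),(415,350)]),mod); print(x,fun.round(2))
for x in ([499.85,190.0,-.28],x):
    Rc=Ro.from_euler("z",x[2]).as_matrix()
    print("win",B(proj(c,np.array([(-29,9,3),(-25,5.5,3),(-12,5.5,3),(-12,-5.5,3),(-25,-5.5,3)])@Rc.T+[x[0],x[1],35])).round(0).tolist())
    print("pick in clip if at TCP", Rc.T@(T-[x[0],x[1],0]))
print("foot top at z, y=0:")
for z in (33,35,37,39): 
    P=lambda q:np.array([q[1]*R[:,1]+q[0]*R[:,2]+[T[0],T[1],z] for q in [(-6,2),(-6,-2),(-2,2),(-2,-2),(2,2)]])
    print(z,B(proj(c,P(0))).round(0).tolist())
```

```text
[ 4.99117212e+02  1.88951929e+02 -3.31840502e-01] [ 0.42  0.7  -0.94 -0.82  0.52  0.11]
win [[258.0, 315.0], [296.0, 346.0], [419.0, 345.0], [419.0, 441.0], [298.0, 442.0]]
pick in clip if at TCP [-17.26206852   0.47352876  80.6298237 ]
win [[259.0, 312.0], [295.0, 345.0], [418.0, 351.0], [413.0, 446.0], [292.0, 441.0]]
pick in clip if at TCP [-16.9120495    0.80804264  80.6298237 ]
foot top at z, y=0:
33 [[315.0, 355.0], [315.0, 390.0], [351.0, 355.0], [352.0, 390.0], [388.0, 355.0]]
35 [[314.0, 362.0], [314.0, 397.0], [351.0, 362.0], [351.0, 397.0], [388.0, 362.0]]
37 [[313.0, 369.0], [314.0, 404.0], [351.0, 369.0], [351.0, 404.0], [388.0, 369.0]]
39 [[313.0, 376.0], [313.0, 411.0], [351.0, 376.0], [351.0, 411.0], [389.0, 376.0]]
```

Request:
send_rows(
  series="-1 0.015 0 0 0; -1 0.015 0 0 0",
)

```text
time: 12.92
tool_pos: [483.4, 195.2, 80.1]
tcp_rot: [2.277, 1.571, 1.993]
contact_force: [0.5, -0.0, -0.7]
grip_width: 21.8
```

Request:
send_rows(
  series="-1 0.015 0 0 0; -1 0.015 0 0 0",
)

```text
time: 13.18
tool_pos: [483.5, 195.3, 80.0]
tcp_rot: [0.692, 1.57, 0.408]
contact_force: [-0.3, -0.1, 2.3]
grip_width: 21.7
```

Request:
send_rows(
  series="-1 0 0 0 0",
)

```text
time: 13.3
tool_pos: [483.5, 195.3, 80.0]
tcp_rot: [0.727, 1.57, 0.443]
contact_force: [-0.9, -0.9, 3.3]
grip_width: 22.1
```

Request:
send_rows(
  series="-1 -0.042 0 0 0; -1 -0.042 0 0 0; -1 -0.042 0 -0.04 0; -1 -0.042 0 -0.08 0; -1 -0.042 0 -0.12 0; -1 -0.042 0 -0.14 0; -1 -0.042 0 -0.14 0",
)

```text
time: 14.18
tool_pos: [479.4, 196.4, 81.0]
tcp_rot: [0.757, 1.571, 0.473]
contact_force: [-0.2, -0.6, -1.0]
grip_width: 22.1
```

Request:
send_rows(
  series="-1 0 0 -0.027 0; -1 0 0 -0.053 0; -1 0 0 -0.08 0; -1 0 0 -0.107 0",
)

```text
time: 14.68
tool_pos: [476.7, 197.3, 81.1]
tcp_rot: [0.393, 1.57, 0.109]
contact_force: [1.4, -1.4, -0.6]
grip_width: 21.9
```

Request:
send_rows(
  series="-1 0 0 -0.027 0; -1 0 0 -0.053 0; -1 0 0 -0.08 0; -1 0 0 -0.107 0",
)

```text
time: 15.18
tool_pos: [474.1, 198.2, 81.3]
tcp_rot: [0.367, 1.569, 0.083]
contact_force: [5.0, -1.0, -0.8]
grip_width: 21.8
```

Run:
```python
from h import *
import pickle
c=capture("wrist"); save(c,"w9"); pickle.dump(c,open("w9.pkl","wb"))
o=show(); 
a=c["pixels"][160:260,260:390,::-1]
a=cv2.convertScaleAbs(a,alpha=1.5)
cv2.imwrite("pics/w9c.png",cv2.resize(a,None,fx=6,fy=6,interpolation=cv2.INTER_CUBIC))
```

```text
t 15.22 tcp [474.  198.2  81.3] F [ 4.85 -1.06 -0.41] M [-0.41 -0.93  0.02] w 22.0
[[0.002, 0.28, 0.96], [0.0, 0.96, -0.28], [-1.0, 0.001, 0.002]]
```

View pics/w9c.png

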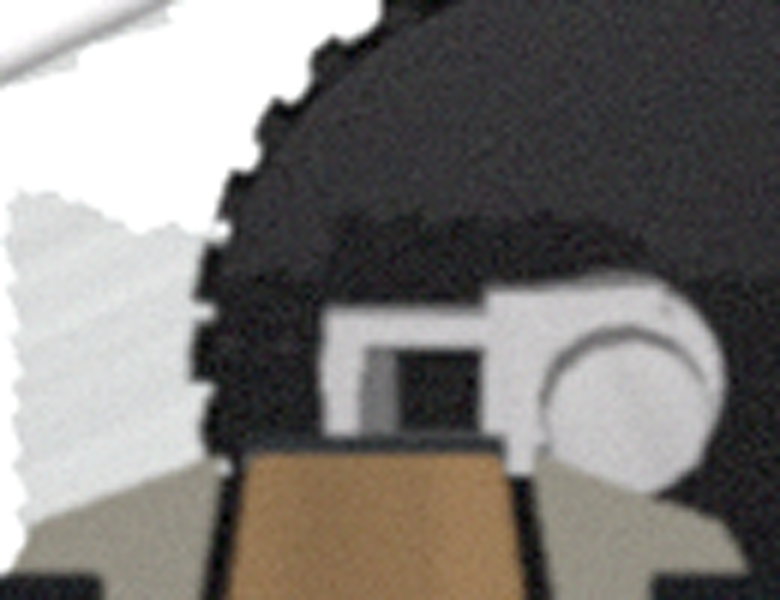

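Request:
send_rows(
  series="-1 0 0 -0.028 0; -1 0 0 -0.056 0; -1 0 0 -0.084 0; -1 0 0 -0.112 0",
)

```text
time: 15.72
tool_pos: [469.1, 199.2, 80.8]
tcp_rot: [-2.867, 1.569, 3.132]
contact_force: [0.9, -0.9, -0.2]
grip_width: 22.1
```

Request:
send_rows(
  series="-1 0 0 -0.03 0; -1 0 0 -0.06 0; -1 0 0 -0.09 0; -1 0 0 -0.12 0; -1 0 0 -0.15 0; -1 0 0 -0.18 0",
)

```text
time: 16.48
tool_pos: [464.7, 200.7, 81.0]
tcp_rot: [1.916, 1.571, 1.632]
contact_force: [0.7, 0.0, -0.1]
grip_width: 22.0
```

Run:
```python
from h import *
import pickle
c=capture("wrist"); save(c,"w10"); pickle.dump(c,open("w10.pkl","wb"))
o=show(); 
a=c["pixels"][150:260,260:400,::-1]
a=cv2.convertScaleAbs(a,alpha=1.3)
cv2.imwrite("pics/w10c.png",cv2.resize(a,None,fx=5,fy=5,interpolation=cv2.INTER_CUBIC))
```

```text
t 16.52 tcp [464.6 200.7  81. ] F [-0.13  0.39 -1.8 ] M [-0.1   0.03  0.03] w 21.9
[[-0.0, 0.28, 0.96], [0.0, 0.96, -0.28], [-1.0, 0.0, -0.0]]
```

View pics/w10c.png

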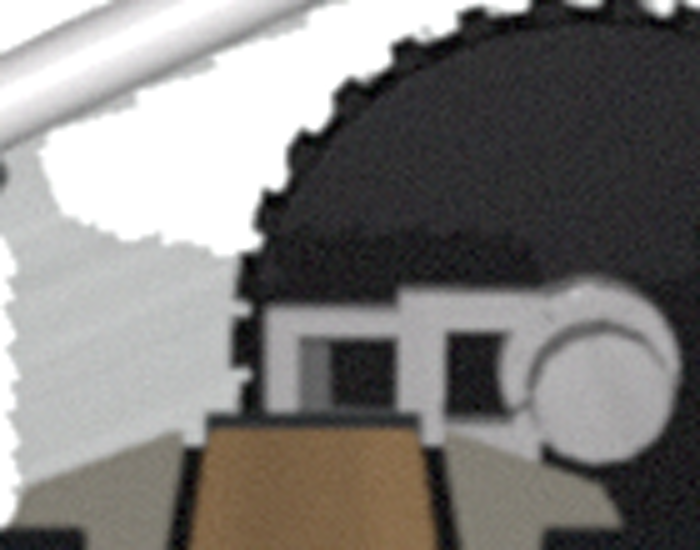

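Request:
send_rows(
  series="-1 0 0 -0.04 0; -1 0 0 -0.08 0; -1 0 0 -0.12 0; -1 0 0 -0.16 0; -1 0 0 -0.2 0; -1 0 0 -0.24 0; -1 0 0 -0.28 0; -1 0 0 -0.32 0",
)

```text
time: 17.52
tool_pos: [455.5, 203.4, 81.0]
tcp_rot: [0.745, 1.571, 0.461]
contact_force: [0.2, 0.7, -1.2]
grip_width: 21.7
```

Request:
send_rows(
  series="-1 0 0 -0.04 0; -1 0 0 -0.08 0; -1 0 0 -0.12 0; -1 0 0 -0.16 0; -1 0 0 -0.18 0; -1 0 0 -0.18 0",
)

```text
time: 18.27
tool_pos: [450.4, 204.9, 81.0]
tcp_rot: [1.853, 1.571, 1.569]
contact_force: [-0.0, 0.1, -0.8]
grip_width: 22.2
```

Run:
```python
from h import *
import pickle
c=capture("wrist"); save(c,"w11"); pickle.dump(c,open("w11.pkl","wb"))
o=show(); 
a=c["pixels"][130:260,260:420,::-1]
a=cv2.convertScaleAbs(a,alpha=1.3)
cv2.imwrite("pics/w11c.png",cv2.resize(a,None,fx=4.6,fy=4.6,interpolation=cv2.INTER_CUBIC))
```

```text
t 18.32 tcp [450.4 204.9  81. ] F [ 0.41  0.37 -1.45] M [-0.12  0.1  -0.04] w 21.7
[[0.0, 0.28, 0.96], [0.0, 0.96, -0.28], [-1.0, 0.0, 0.0]]
```

View pics/w11c.png

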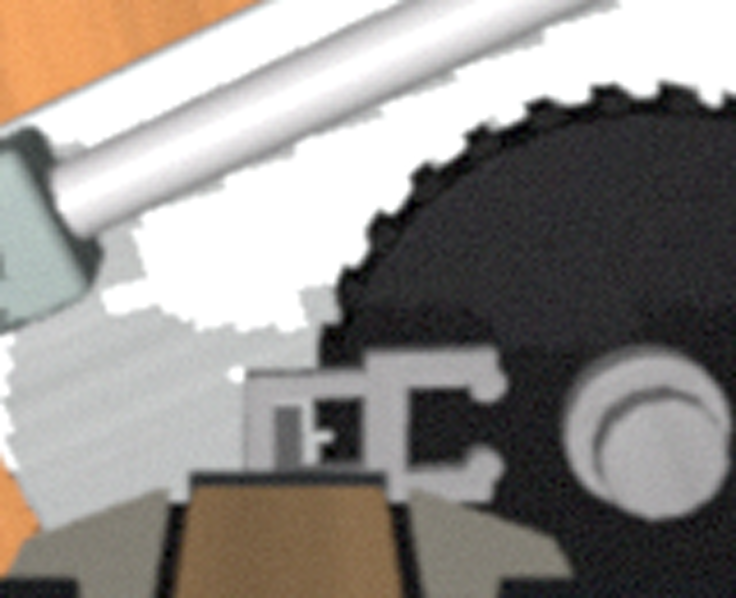

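Request:
send_rows(
  series="-1 0 0 0.04 0; -1 0 0 0.08 0; -1 0 0 0.12 0; -1 0 0 0.16 0; -1 0 0 0.18 0; -1 0 0 0.18 0",
)

```text
time: 19.08
tool_pos: [455.6, 203.4, 81.0]
tcp_rot: [1.566, 1.571, 1.282]
contact_force: [-0.8, -0.2, -0.4]
grip_width: 22.1
```

Run:
```python
from h import *
import pickle
c=capture("wrist"); save(c,"w12"); pickle.dump(c,open("w12.pkl","wb"))
o=show(); 
a=c["pixels"][160:260,270:400,::-1]
a=cv2.convertScaleAbs(a,alpha=1.3)
cv2.imwrite("pics/w12c.png",cv2.resize(a,None,fx=6,fy=6,interpolation=cv2.INTER_CUBIC))
```

```text
t 19.12 tcp [455.6 203.3  81. ] F [-0.08 -0.32 -0.34] M [-0.09  0.07  0.  ] w 22.1
[[0.0, 0.28, 0.96], [0.0, 0.96, -0.28], [-1.0, 0.0, -0.0]]
```

View pics/w12c.png

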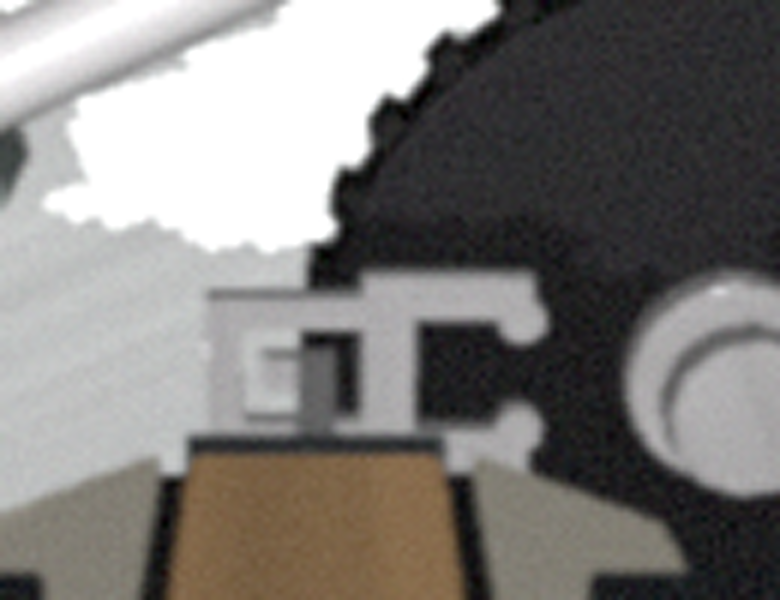

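Request:
send_rows(
  series="-1 -0.06 0 0.01 0; -1 -0.13 0 0.01 0; -1 -0.2 0 0.01 0; -1 -0.3 0 0.01 0; -1 -0.45 0 0.01 0; -1 -0.7 0 0.01 0; -1 -1 0 0.01 0; -1 -1 0 0.01 0",
)

```text
time: 20.12
tool_pos: [456.5, 203.5, 112.0]
tcp_rot: [0.6, 1.569, 0.316]
contact_force: [0.0, 0.2, -1.6]
grip_width: 22.0
```

Run:
```python
from h import *
import pickle
c=capture("wrist"); save(c,"w13"); pickle.dump(c,open("w13.pkl","wb"))
o=show(); 
a=c["pixels"][140:270,250:420,::-1]
a=cv2.convertScaleAbs(a,alpha=1.2)
cv2.imwrite("pics/w13c.png",cv2.resize(a,None,fx=4.6,fy=4.6,interpolation=cv2.INTER_CUBIC))
```

```text
t 20.18 tcp [456.1 203.3 111.5] F [ 0.73 -0.41 -0.42] M [-0.09  0.14 -0.06] w 21.8
[[0.001, 0.28, 0.96], [0.0, 0.96, -0.28], [-1.0, 0.001, 0.001]]
```

View pics/w13c.png

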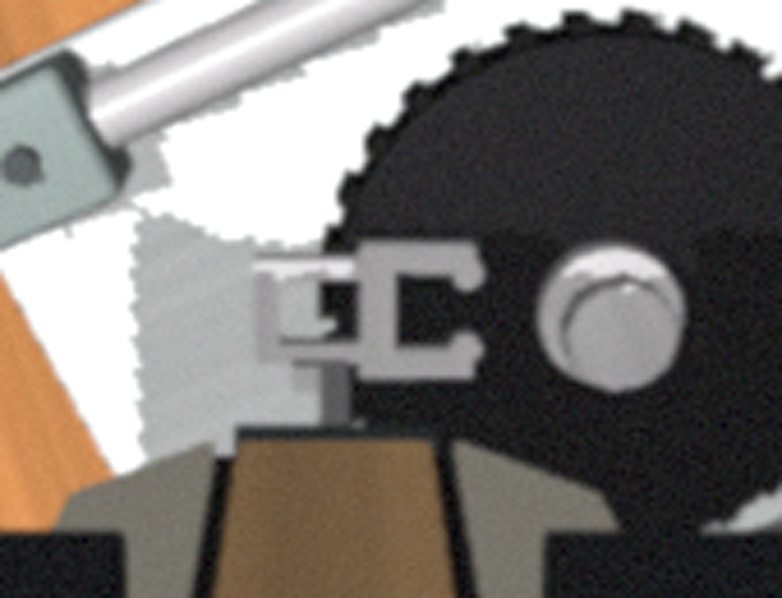

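Request:
send_rows(
  series="-1 -1.3 -0.5 0.2 -0.2; -1 -1.87 -2.3 1.1 -1; -1 -1.87 -4.1 1.9 -1.8; -1 -1.87 -5.9 2.8 -2.6; -1 -1.87 -7.7 3.6 -3.4; -1 -1.87 -9.5 4.5 -4.1; -1 -1.87 -11.1 5.2 -4.31; -1 -1.87 -11.72 5.53 -4.31",
)

```text
time: 21.18
tool_pos: [516.5, -183.5, 166.6]
tcp_rot: [-3.141, 1.57, -3.052]
contact_force: [-0.5, 0.8, -0.4]
grip_width: 21.8
```

Request:
send_rows(
  series="-1 0 0 0 0; -1 0 0 0 0",
)

```text
time: 21.42
tool_pos: [516.3, -179.3, 166.8]
tcp_rot: [2.151, 1.569, 2.244]
contact_force: [0.2, -0.7, -1.1]
grip_width: 21.5
```

Run:
```python
from h import *
import pickle
c=capture("wrist"); save(c,"w14"); pickle.dump(c,open("w14.pkl","wb"))
o=show(); print(shift([517.1,-180.6,168]),np.arctan2(Rt(o)[1,2],Rt(o)[0,2]))
a=c["pixels"][140:260,265:380,::-1]
cv2.imwrite("pics/w14c.png",cv2.resize(a,None,fx=5,fy=5,interpolation=cv2.INTER_CUBIC))
```

```text
t 21.48 tcp [ 516.4 -179.1  167. ] F [-0.52 -0.54 -0.72] M [-0.05  0.04  0.06] w 21.9
[[-0.001, -0.093, 0.996], [0.001, 0.996, 0.093], [-1.0, 0.001, -0.001]]
[-0.035 -0.051  0.018] 0.09356932169186012
```

View pics/w14c.png

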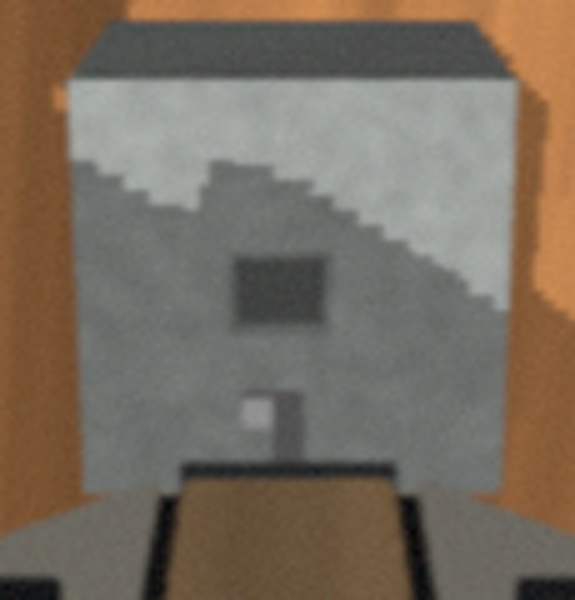

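Request:
send_rows(
  series="-1 0.5 -0.045 0.01 0; -1 1.2 -0.045 0.01 0; -1 1.57 -0.045 0.01 0; -1 1.57 -0.045 0.01 0; -1 1.57 -0.045 0.01 0",
)

```text
time: 22.1
tool_pos: [517.4, -182.1, 120.4]
tcp_rot: [-0.426, 1.57, -0.334]
contact_force: [-0.2, 0.1, -0.2]
grip_width: 21.8
```

Run:
```python
from h import *
import pickle
c=capture("wrist"); save(c,"w15"); pickle.dump(c,open("w15.pkl","wb"))
o=show(); print(shift([517.1,-180.6,70.5]))
a=c["pixels"][160:260,260:390,::-1]
cv2.imwrite("pics/w15c.png",cv2.resize(a,None,fx=6,fy=6,interpolation=cv2.INTER_CUBIC))
```

```text
t 22.15 tcp [ 517.5 -182.2  120.6] F [-0.33 -0.12  0.32] M [-0.05  0.06 -0.  ] w 21.9
[[0.001, -0.092, 0.996], [-0.0, 0.996, 0.092], [-1.0, -0.001, 0.001]]
[ 1.67   0.054 -0.011]
```

View pics/w15c.png

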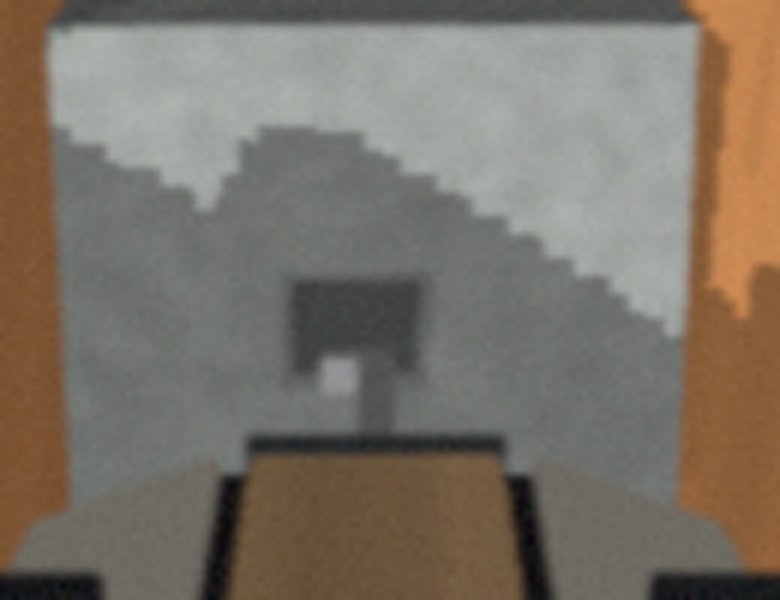

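Request:
send_rows(
  series="-1 0 0.06 -0.01 0; -1 0 0.06 -0.01 0; -1 0 0.06 -0.01 0",
)

```text
time: 22.52
tool_pos: [516.7, -180.3, 120.1]
tcp_rot: [-0.312, 1.57, -0.22]
contact_force: [0.0, 0.7, -0.6]
grip_width: 22.0
```

Run:
```python
from h import *
import pickle
c=capture("wrist"); save(c,"w16"); pickle.dump(c,open("w16.pkl","wb"))
o=show(); print(shift([517.1,-180.6,70.5])); R=Rt(o); T=o["tool_pos"]
B=lambda u:(u-[260,160]+.42)*6
Rs=Ro.from_euler("z",.095).as_matrix()
hole=np.array([(-9,5.5,0),(5,5.5,0),(5,-5.5,0),(-9,-5.5,0)])
for d in (0,6): print("hole",d,B(proj(c,hole@Rs.T+[517.7,-180.4,65+d])).round().tolist())
z=T[2]-5.5-44.5+3
print("foot top",B(proj(c,np.array([q[1]*R[:,1]+q[0]*R[:,2]+[T[0],T[1],z] for q in [(-6,2),(-2,2),(-6,-2),(2,2)]]))).round().tolist())
a=c["pixels"][160:260,260:390,::-1]
cv2.imwrite("pics/w16c.png",cv2.resize(a,None,fx=6,fy=6,interpolation=cv2.INTER_CUBIC))
```

```text
t 22.57 tcp [ 516.6 -180.3  120.1] F [ 0.13 -1.65 -1.  ] M [-0.05  0.07 -0.01] w 21.9
[[0.0, -0.092, 0.996], [-0.0, 0.996, 0.092], [-1.0, -0.0, 0.0]]
[ 1.653 -0.011  0.014]
hole 0 [[299.0, 302.0], [425.0, 301.0], [424.0, 393.0], [301.0, 393.0]]
hole 6 [[297.0, 320.0], [426.0, 320.0], [426.0, 413.0], [299.0, 414.0]]
foot top [[315.0, 355.0], [352.0, 355.0], [315.0, 389.0], [389.0, 355.0]]
```

View pics/w16c.png

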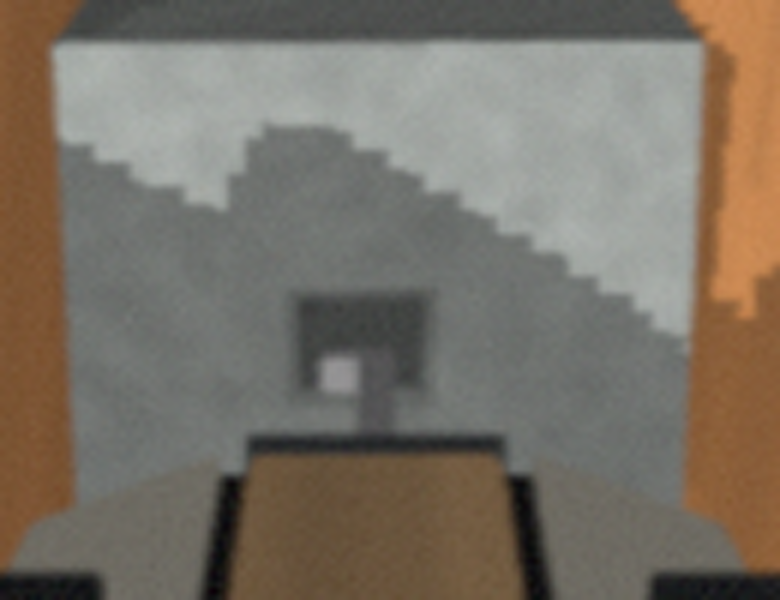

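Request:
send_rows(
  series="-1 0.15 0 0.01 0; -1 0.4 0 0.01 0; -1 0.7 0 0.01 0; -1 1.0 0 0.01 0; -1 1.3 0 0.01 0; -1 1.47 0 0.01 0; -1 1.47 0 0.01 0",
)

```text
time: 23.45
tool_pos: [516.7, -180.1, 75.4]
tcp_rot: [2.434, 1.57, 2.526]
contact_force: [0.1, -0.5, -0.8]
grip_width: 21.7
```

Request:
send_rows(
  series="-1 0.05 0 0 0; -1 0.1 0 0 0; -1 0.12 0 0 0; -1 0.12 0 0 0",
)

```text
time: 23.95
tool_pos: [516.9, -180.2, 72.3]
tcp_rot: [0.208, 1.571, 0.3]
contact_force: [-0.7, 0.3, -1.2]
grip_width: 22.2
```

Request:
send_rows(
  series="-1 0.03 0 0 0; -1 0.03 0 0 0",
)

```text
time: 24.2
tool_pos: [516.9, -180.2, 71.3]
tcp_rot: [1.677, 1.571, 1.769]
contact_force: [-0.1, -0.0, -0.4]
grip_width: 21.7
```

Request:
send_rows(
  series="-1 0.02 0 0 0; -1 0.02 0 0 0",
)

```text
time: 24.45
tool_pos: [516.9, -180.2, 70.7]
tcp_rot: [1.587, 1.571, 1.679]
contact_force: [-1.0, -0.5, -0.2]
grip_width: 21.7
```

Request:
send_rows(
  series="-1 0.015 0 0 0; -1 0.015 0 0 0",
)

```text
time: 24.7
tool_pos: [516.9, -180.2, 70.3]
tcp_rot: [1.314, 1.571, 1.406]
contact_force: [-0.6, 0.4, -1.2]
grip_width: 22.3
```

Request:
send_rows(
  series="-1 0.015 0 0 0; -1 0.015 0 0 0",
)

```text
time: 24.95
tool_pos: [516.9, -180.3, 70.1]
tcp_rot: [-0.099, 1.571, -0.006]
contact_force: [-0.6, 1.9, 1.7]
grip_width: 22.0
```

Request:
send_rows(
  series="1 0 0 0 0; 1 0 0 0 0; 1 0 0 0 0; 1 0 0 0 0; 1 0 0 0 0; 1 0 0 0 0; 1 0 0 0 0; 1 0 0 0 0",
)

```text
time: 25.95
tool_pos: [516.9, -180.3, 69.9]
tcp_rot: [0.726, 1.571, 0.818]
contact_force: [0.3, 1.0, 0.2]
grip_width: 91.4
```

Run:
```python
from h import *
import pickle
c=capture("wrist"); save(c,"w17"); show()
```

```text
t 26.0 tcp [ 516.9 -180.3   69.9] F [ 0.47 -0.09  0.19] M [-0.08  0.06 -0.01] w 91.7
[[0.0, -0.092, 0.996], [0.0, 0.996, 0.092], [-1.0, 0.0, 0.0]]
```

View pics/w17.png

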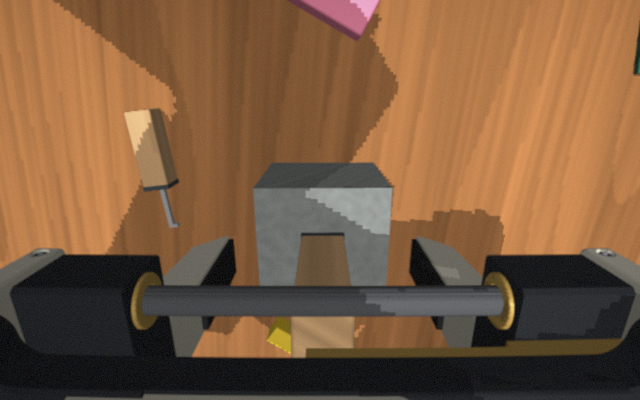

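Request:
send_rows(
  series="1 -0.7 0 0 0; 1 -2 0 0 0; 1 -3.5 0 0 0; 1 -5 0 0 0; 1 -5 0 0 0; 1 -5 0 0 0",
)

```text
time: 26.75
tool_pos: [516.5, -180.1, 219.2]
tcp_rot: [2.512, 1.57, 2.604]
contact_force: [0.2, -0.0, -1.3]
grip_width: 92.0
```

Run:
```python
from h import *
show(); c=capture("wrist"); save(c,"w18"); s=capture("scene"); save(s,"s18"); t=capture("top")
r=lambda im,x,y,w,h:cv2.resize(im["pixels"][y:y+h,x:x+w,::-1],(400,300),interpolation=cv2.INTER_CUBIC)
cv2.imwrite("pics/f18.png",np.vstack([np.hstack([r(s,295,120,100,75),r(c,250,120,140,105)]),np.hstack([r(s,150,170,130,98),r(t,150,90,340,190)])]))
for th in ["clip","wheel_face"]:
    print(th,[(round(d["score"],2),d["point"].round(1) if hasattr(d["point"],"round") else d["point"]) for d in place_of(s,th)])
print([(round(d["score"],2),d["point"]) for d in place_of(c,"pick")])
```

```text
t 26.75 tcp [ 516.5 -180.1  219.2] F [ 0.23 -0.01 -1.33] M [-0.07  0.03 -0.01] w 92.0
[[-0.001, -0.092, 0.996], [0.0, 0.996, 0.092], [-1.0, 0.001, -0.001]]
clip [(0.63, [470.4, 199.0, 36.0])]
wheel_face [(0.6, [499.3, 192.8, 29.1])]
[(0.97, [515.3, -184.3, 65.3]), (0.83, [528.1, -297.5, 8.8]), (0.7, [468.6, -32.3, 11.2]), (0.6, [406.6, -170.6, 7.9])]
```

View pics/f18.png

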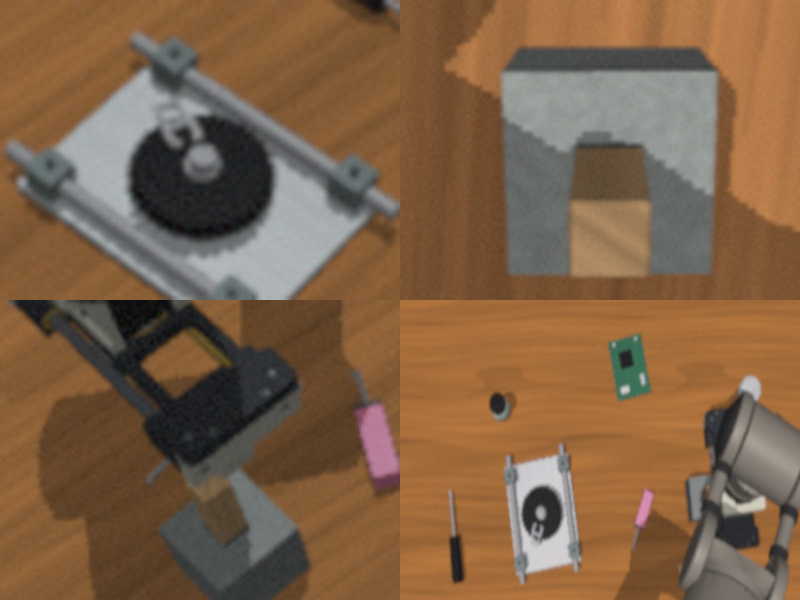

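Run:
```python
from h import *
print(close_job()); print(get_obs()["time"])
```

```text
the job is handed in; nothing more can be done
None
the job is handed in; nothing more can be done
```

The clip is off the spindle and lying loose on the carriage. The pick is back in its block, and I handed the job in at about 27 s of the 61 s allowed.

- **Choosing the pick:** I took the wooden-handled pick standing in the block. The look-alikes were a smaller wooden pick and a pink and a yellow one, all lying on the bench.
- **Hooking:** The foot went down through the eye and touched the wheel with about 3–4 N. That puts the foot about 44–45 mm below the handle's lower end. I then raised it about 1 mm.
- **Drawing:** I drew the clip at about 7 mm/s. The highest pull I read was about 5 N, and the clip snapped free after about 9 mm. Force is only reported at the end of each move, so the true peak at the snap was not seen.
- **Freeing the clip:** I drew it on past the hub to about 28 mm, backed the hook off about 5 mm and lifted it clear. The clip stayed where it was.
- **Last checks:** The final pictures show the clip lying on the wheel, with its outer bar overhanging the wheel's edge and a visible gap to the spindle. The pick stands upright and centred in its block, with the gripper open about 150 mm above its release height. In the overhead view the screwdriver, jar and board looked undisturbed; the arm partly hid the spool.
- **Disagreements:** The network put the pick's origin about 4 mm off in y from where I set it down, and the clip's height about 6 mm above the wheel face. The first is about the network's stated error, the second slightly over it, and the pictures showed nothing wrong in either case.

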